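# Load an order hanger onto the gravity rail

## Task

Take the roller hanger by its handle and hook it onto the upper end of the sloped rail, uphill of the spring gate; the bar's exact height varies, so lower it by feel until both wheels sit on the bar. Still holding it, with the wheels kept lightly pressed on the bar, push it slowly through the gate without forcing it, then let go just beyond the gate so that it rolls down to the end stop by itself and rests there, the gate shut behind it. Leave the jar, the bottle and the carton where they stand.

Things in the scene. Friction and masses are not known exactly. Their poses are not given: they have to be found in the camera images.
- hanger: C-shaped roller hanger, grey sheet steel, about 0.35 kg (0.25 to 0.5), standing on its tray at the start. Origin: centre of the tray's underside; z up, y along the line of its two wheels, x to its open side. Tray 70 (x) by 90 (y), 18 mm high. A 4 mm back plate at x = -13.5 mm rises to a bridge 31 by 84 mm, top 129 mm up; a 4 mm front cheek at x = +13.5 mm hangs from it down to 95 mm
- hanger_handle (a point): middle of the upright black handle block on the hanger's bridge, 151.5 mm above the tray's underside: 16 mm (x) by 30 mm (y) by 45 mm high; its foot is on the bridge, 22.5 mm below this point. While held, the hanger should press on the rail with only a few newtons, never over 15 N
- hanger_seat (a point): hanger point midway between the two wheels, level with their tread undersides, 90 mm above the tray's underside; lies on the rail's top line when seated. White free-turning wheels at y = +-24 mm, axles along x, tread radius 10, groove 13 mm wide, flanges reach 5 mm below the tread. Below the flanges down to the tray rim (72 mm below this point) it is open to +x: the rail goes in there, sideways
- hanger_pin (a point): outer end of the round steel gate pin, 8 mm thick, that sticks out 24 mm from the hanger's front cheek along +x: 40 mm from the seat point along x and 18 mm above it
- track: sloped rail: steel bar 460 long, 8 thick, 26 mm deep, round-topped, clamped at both ends. Origin: middle of its nominal top line; y runs downhill (6 degrees, to the robot's left), x level, away from the robot. The bar is set in its clamps up to 10 mm above or below this line (not shown in the pose; rigid). The hanger goes on from -x, axes as the rail's, seat at x = 0 (2.5 mm play), y -155 to -100
- gate (a joint): spring gate, a flat aluminium arm 26 mm high, that blocks the gate pin. 0: shut, square to the rail; grows as it swings downhill, to 1.5 rad; never uphill. Pushing it takes about 3 to 10 N along the rail, and near the end it also presses the hanger sideways to the robot. At about 0.95 rad the pin slips past its tip (hanger about 35 to 45 mm downhill of first touch) and the arm springs back to 0
- gate_hinge (a point): upright axis of the gate arm, at the arm's mid height, on a post beyond the rail: in the rail's frame x = 70, y = -82, z = 18 mm. The arm reaches 47 mm from here towards the rail, and the hanger's pin touches it when the seat point is at y of about -89 mm
- endstop: black rubber stop block across the lower end of the rail, 44 mm wide; origin and axes are those of the rail, its uphill face at y = 185 mm. The hanger's cheeks rest on it when its seat point is at y = 143 mm
- jar: amber jar, 68 mm across, 95 mm high, origin under its middle: leave alone
- oil: green bottle, 62 mm across, 200 mm high, origin under its middle: leave alone
- carton: cardboard carton, 60 by 110 mm, 150 mm high, origin under its middle: leave alone
Things that resemble listed ones, but are neither listed nor needed, are in the scene too. Leave any red look-alike of the hanger alone.

How it is judged:
On the way, in this order (a step that is already met when the one before it is completed fails the run):
1. the hanger, still held, sits on the rail uphill of the gate and is pressed on it (y of hanger_seat in the frame of track between -0.18 and -0.08 m and x of hanger_seat in the frame of track between -0.005 and 0.005 m and z of hanger_seat in the frame of track between -0.015 and 0.013 m and angle between the y axis of hanger and the y axis of track, either way round below 0.06 rad and contact force between hanger and track above 1 N and contact force between the fingers and hanger above 0.5 N), for 0.2 s.
2. its pin swings the gate open while its wheels press on the rail (y of hanger_seat in the frame of track between -0.09 and -0.02 m and x of hanger_seat in the frame of track between -0.005 and 0.005 m and z of hanger_seat in the frame of track between -0.015 and 0.013 m and angle between the y axis of hanger and the y axis of track, either way round below 0.06 rad and contact force between hanger and track above 1 N and value of joint gate above 0.5 rad), for 0.2 s.
3. it is let go on the rail beyond the gate, short of the stop, the gate shut behind it (y of hanger_seat in the frame of track between -0.06 and 0.12 m and x of hanger_seat in the frame of track between -0.005 and 0.005 m and z of hanger_seat in the frame of track between -0.015 and 0.013 m and angle between the y axis of hanger and the y axis of track, either way round below 0.06 rad and value of joint gate below 0.1 rad and contact force between the fingers and hanger below 0.05 N), for 0.05 s.
At the end, for the whole second after the job is handed in: The hanger rests, released, on the rail against the end stop: seat point within 8 mm of y = 143 mm, 5 mm sideways, -15 to 13 mm of the rail's line in height, over 1 N on the rail, in line to 0.06 rad, tilted under 0.3 rad, slower than 0.02 m/s; the gate is shut (below 0.1 rad) (y of hanger_seat in the frame of track between 0.135 and 0.15 m and x of hanger_seat in the frame of track between -0.005 and 0.005 m and z of hanger_seat in the frame of track between -0.015 and 0.013 m and angle between the y axis of hanger and the y axis of track, either way round below 0.06 rad and contact force between hanger and track above 1 N and angle between hanger's own z axis and vertical below 0.3 rad and value of joint gate below 0.1 rad and linear speed of hanger below 0.02 m/s); the robot touches nothing.
It fails at once if the held hanger is forced on the rail with more than 15 N (contact force between hanger and track above 15 N and contact force between the fingers and hanger above 0.5 N).
It fails at once if the hanger is carried or pushed down the lower part of the rail instead of rolling by itself (contact force between the fingers and hanger above 0.3 N and y of hanger_seat in the frame of track above 0.05 m and x of hanger_seat in the frame of track above -0.02 m and z of hanger_seat in the frame of track above -0.03 m).
It fails at once if the jar, the bottle or the carton is moved (distance of any of jar, oil, carton from where it was at the start of the episode above 0.03 m).
It also fails if it takes over 64 s, if anything falls off the work surface, if the arm or the gripper's body presses on something with over 40 N, if the wrist force passes 120 N, or if a joint passes its speed limit or range.

## Robot

A 6-joint arm with a two-finger parallel gripper is mounted at the origin on the work surface. World frame = base frame: x ahead of the robot, y to its left, z up, the work surface at z = 0. Lengths are in m, angles in rad, forces in N, time in s.
With the tool pointing down it reaches from about 0.3 to 0.75 m from the base axis. Payload 8.5 kg.
Tool frame: the origin (TCP) lies on the centre line of the jaws, within the pads' length; the fingertips stand manip.finger_overhang ahead of it and the grasp point (between the pads) lies 2 mm behind it (manip.finger_overhang is the distance from the TCP to the fingertips, in m); z points along the fingers, y is the line along which they close (so a half turn about z gives the same grasp; the last joint's range is limited). The gripper opens to 85 mm and grips with 20 to 120 N. Pads are 22 mm wide; open, the fingers measure 114 mm over their backs; the gripper's body (76 mm by 85 mm) begins 54 mm behind the grasp point. The pads swing forward as they close: fully open they stand 13 mm farther back than shut.
Start: joints at [-0.215, 0.381, 1.297, -0, 1.464, -0.215], TCP at [0.55, 0, 0.248] pointing down, gripper open.
Joint ranges: [-3.11, 3.11], [-0.89, 2.33], [0.22, 2.48], [-1.42, 4.56], [0.17, 2.85], [-2.88, 2.88]. Speed limits (rad/s): [2.39, 2.39, 3.14, 3.14, 3.14, 3.14].

## Interface

Orientations are given as a 3x3 rotation matrix whose columns are the frame's x, y, z axes.
In Python, from rig import manip, read_camera, camera_params, sign_off gives the robot as it stands.
- The arm moves only by the tool servo_tool, never from a script. Its argument "series" is text: rows parted by semicolons, each of 5 numbers parted by spaces: the shift along the world's x, y, z in cm, then the turn about the world's z in degrees, then the opening, from 0 (shut) to 1 (fully open). A call has 1 to 8 rows; each row is the pose to reach, as a shift and turn from the pose commanded when the call began; what a row does not reach only later rows make up. A row lasts 1/12 s, in which the tool goes at most 41.7 mm and 7.16 degrees, less where a joint would pass 70% of its speed; a pose out of reach is approached as far as the arm can. A call with a gripper value outside its range is refused whole. The fingers move at their own pace and stop on an object; "grip_force" is the grip in N (left out, the last holds). Time passes only in rows, so rows that repeat a pose let the fingers close. It gives the time, the measured TCP pose, the force, the opening and the grip force at its end, in the units of the state.
- manip.get_obs(): the state, without advancing time (a new reading comes with each control period).
- read_camera(name): name is "scene" or "side" or "wrist"; returns (picture, depth): 420x560x3 uint8, red, green, blue; 420x560 float32, m along the optical axis (not along the pixel's ray), 0 where there is no reading.
- camera_params(name): a dict with "mtx" (3x3 intrinsics, pixels), "rvec" (rotation vector, rad) and "tvec" (3), from world to camera coordinates, as OpenCV has them. Camera axes: x right, y down, z forward; pixel columns grow to the right and rows downward; lengths in m; the calibration is good to about 2 mm. A picture is of the moment at which its call begins: read the wrist's pose just before it. camera_params takes no time and is no camera call; for the wrist camera it gives the pose at the moment of the call.
- sign_off(): hands the job in; it is judged then, once.
The state is a dict: "time": time; "q": joint angles; "joint_velocities": joint speeds; "effort": joint torques, N m; "ee_pos": TCP position; "tool_rot": TCP orientation; "contact_force": force on the tool from outside, world axes, zero at the start; "wrist_torque": the same for the moment, N m; "finger_gap": finger opening in m; "gripper_force": force on a finger pad.
Only numpy, scipy, OpenCV 4.12 (cv2) and the standard library are available. Lean on these libraries where they do the work, as an engineer would, in place of code of your own. Each camera call takes 0.05 s, during which the arm holds its last target. There are 200 camera calls.

## Working session

There is one attempt and no reset: what is moved stays moved. The work goes in short steps, Python scripts to look and compute and a tool call to move; the robot and the scene stay as the last step left them, time stands still between calls to the robot, and variables do not carry over. Pictures are saved under pics/ and viewed, at most 10 in all, crops included, and the job is handed in when it is done.

Besides the shell and the picture viewer there is one more tool, called in YAML: its name, and indented under it one key for each argument. servo_tool: Moves the arm, as the interface text tells. Its arguments: {"type":"object","properties":{"series":{"type":"string"},"grip_force":{"type":"number"}},"required":["series"]}

```bash
mkdir -p pics; cat > h.py <<'E'
import numpy as np,cv2
from rig import manip, read_camera, camera_params, sign_off
def grab(n):
    p=camera_params(n); im,d=read_camera(n)
    return im,d,p
def cloud(d,p):
    K=p["mtx"];R,_=cv2.Rodrigues(np.array(p["rvec"],float));t=np.array(p["tvec"],float).ravel()
    v,u=np.mgrid[:d.shape[0],:d.shape[1]]
    c=np.stack([(u-K[0,2])/K[0,0]*d,(v-K[1,2])/K[1,1]*d,d],-1)
    w=(c-t)@R; w[d<=0]=np.nan
    return w
E
python3 - <<'E'
from h import *
o=manip.get_obs();print(o["time"],o["ee_pos"],o["finger_gap"],manip.finger_overhang)
for n in ("scene","side"):
    im,d,p=grab(n);np.savez(n+".npz",im=im,d=d,w=cloud(d,p))
    cv2.imwrite(f"pics/{n}0.png",im[...,::-1])
    R,_=cv2.Rodrigues(np.array(p["rvec"],float));print(n,-R.T@np.ravel(p["tvec"]),R[2])
E
```

```text
0.0 [5.49723188e-01 5.77640665e-05 2.47696332e-01] 0.08508839185998104 0.017
scene [1.2457945  0.16241376 0.99460843] [-0.64954641 -0.11522343 -0.75154044]
side [ 0.4279767  -0.67629752  0.92545708] [ 0.09627621  0.67953378 -0.72729961]
```

View pics/scene0.png

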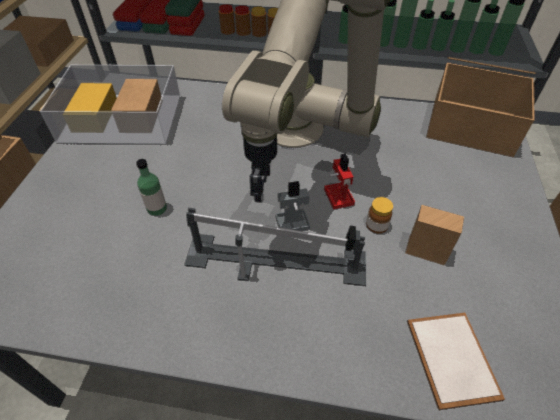

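View pics/side0.png

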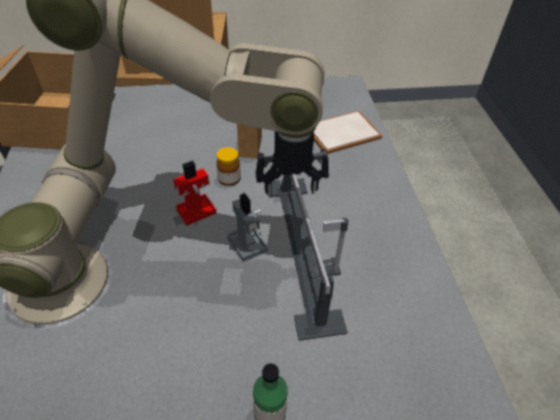

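Scene view: the grey hanger has its black handle at about (293,188) and its tray at (292,222). The red look-alike is at (342,180). The rail runs from (192,214) uphill to (357,240) at the stop, with the gate at (240,232). The side view shows the grey hanger at (247,225), the red one at (193,195), and the gate arm at (335,225). The grey one fits the description. I'll confirm it in a crop and measure.

```bash
python3 - <<'E'
from h import *
S=np.load("scene.npz");D=np.load("side.npz")
a=cv2.resize(S["im"][160:290,170:380],None,fx=2.7,fy=2.7,interpolation=cv2.INTER_CUBIC)[:, :400+167]
b=cv2.resize(D["im"][165:285,165:365],None,fx=2.8,fy=2.8,interpolation=cv2.INTER_CUBIC)
cv2.imwrite("pics/crop.png",a[...,::-1]);cv2.imwrite("pics/cropb.png",b[...,::-1])
for nm,Z,(r0,r1,c0,c1) in (("scene",S,(175,235,272,318)),("side",D,(190,262,225,275))):
    w=Z["w"][r0:r1,c0:c1].reshape(-1,3);im=Z["im"][r0:r1,c0:c1].reshape(-1,3).astype(int)
    for lo,hi in ((.005,.03),(.11,.132),(.135,.18)):
        m=(w[:,2]>lo)&(w[:,2]<hi)&(w[:,0]<.56)
        q=w[m]
        if len(q)<5: print(nm,lo,len(q));continue
        r=cv2.minAreaRect((q[:,:2]*1000).astype(np.float32))
        print(nm,lo,len(q),np.median(q,0).round(4),q.min(0).round(3),q.max(0).round(3),r)
# rail points
w=S["w"];
for c in range(195,365,12):
    col=w[195:262,c]; k=np.nanargmax(np.where((col[:,0]>.5),col[:,2],-1)); print(c,195+k,col[k].round(4))
E
```

```text
scene 0.005 230 [0.4494 0.0722 0.0141] [0.321 0.011 0.005] [0.493 0.119 0.03 ] ((408.18560791015625, 63.26988983154297), (170.8118438720703, 107.1142807006836), 2.0863075256347656)
scene 0.11 312 [0.464  0.0685 0.1257] [0.425 0.024 0.11 ] [0.491 0.109 0.132] ((465.32086181640625, 69.59040069580078), (54.94293212890625, 83.85590362548828), 21.765626907348633)
scene 0.135 148 [0.4617 0.0662 0.1618] [0.446 0.051 0.135] [0.47  0.082 0.177] ((457.811767578125, 65.9835433959961), (18.833396911621094, 31.360462188720703), 26.44904327392578)
side 0.005 608 [0.457  0.0627 0.0086] [0.4   0.005 0.005] [0.545 0.267 0.029] ((462.23779296875, 134.87110900878906), (251.80099487304688, 137.88333129882812), 83.53961944580078)
side 0.11 321 [0.4539 0.0514 0.129 ] [0.423 0.023 0.11 ] [0.49  0.107 0.132] ((464.18316650390625, 71.25389862060547), (56.10077667236328, 85.50346374511719), 22.852943420410156)
side 0.135 187 [0.4532 0.0574 0.1636] [0.441 0.05  0.135] [0.465 0.09  0.179] ((451.8011779785156, 71.266357421875), (17.325448989868164, 43.231693267822266), 21.199800491333008)
195 214 [ 0.6026 -0.1674  0.1685]
207 216 [ 0.5984 -0.1377  0.1613]
219 219 [ 0.6014 -0.1053  0.1593]
231 220 [ 0.597  -0.075   0.1561]
243 224 [ 0.6239 -0.0355  0.1812]
255 195 [6.248e-01 2.000e-04 2.949e-01]
267 227 [0.5966 0.0189 0.1463]
279 228 [0.5931 0.0495 0.1443]
291 231 [0.5946 0.0808 0.1403]
303 233 [0.5941 0.1118 0.1381]
315 235 [0.5927 0.1427 0.1345]
327 236 [0.5885 0.1732 0.1316]
339 238 [0.5862 0.2042 0.1268]
351 230 [0.5808 0.2304 0.1591]
363 242 [0.5912 0.2648 0.1302]
```

View pics/crop.png

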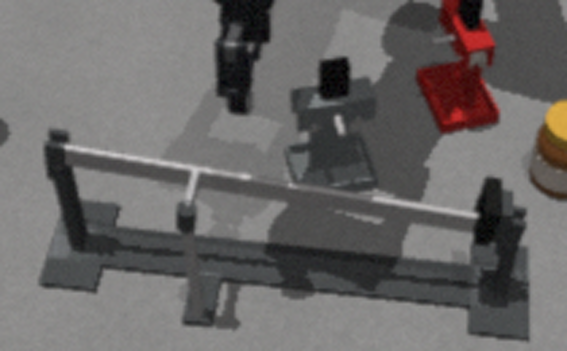

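View pics/cropb.png

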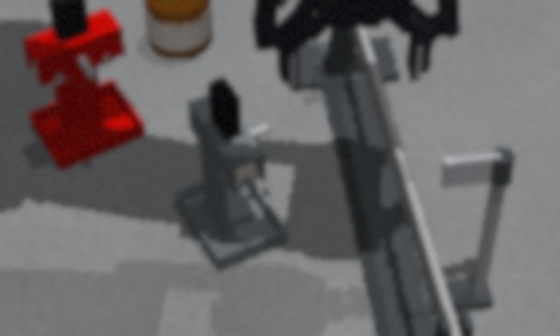

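The grey C-hanger is confirmed, with its pin facing away from the robot and a yaw of about +22°. Next I'll measure the rail line, gate post and tool frame.

```bash
python3 - <<'E'
from h import *
S=np.load("scene.npz");D=np.load("side.npz")
o=manip.get_obs();print(o["tool_rot"].round(3))
for nm,Z in (("scene",S),("side",D)):
    w=Z["w"].reshape(-1,3)
    # near-rail top points: z above expected line
    zl=0.148-0.105*w[:,1]
    m=(abs(w[:,0]-.597)<.02)&(w[:,1]>-.15)&(w[:,1]<.19)&(abs(w[:,2]-zl)<.022)
    q=w[m]
    X=[];
    for y in np.arange(-.15,.19,.02):
        s=q[(q[:,1]>=y)&(q[:,1]<y+.02)]
        if len(s)<4: continue
        t=s[s[:,2]>s[:,2].max()-.006]
        X.append([y+.01,np.median(t[:,0]),s[:,2].max(),np.percentile(s[:,2],90)])
    X=np.array(X)
    print(nm,len(q),"x fit",np.polyfit(X[:,0],X[:,1],1).round(4),"zmax",np.polyfit(X[:,0],X[:,2],1).round(4),"z90",np.polyfit(X[:,0],X[:,3],1).round(4))
    # things beyond rail: gate arm/post
    m=(w[:,0]>.615)&(w[:,0]<.72)&(w[:,1]>-.13)&(w[:,1]<.03)&(w[:,2]>.13)&(w[:,2]<.2)
    g=w[m];print(" gate pts",len(g))
    for x in np.arange(.61,.70,.01):
        s=g[(g[:,0]>=x)&(g[:,0]<x+.01)]
        if len(s):print("  ",round(x,3),len(s),np.median(s,0).round(4),s.min(0).round(3),s.max(0).round(3))
    for nm2,(ya,yb) in (("up",(-.24,-.15)),("down",(.18,.29))):
        m=(abs(w[:,0]-.595)<.06)&(w[:,1]>ya)&(w[:,1]<yb)&(w[:,2]>.1)&(w[:,2]<.22)
        s=w[m];print(nm2,len(s),s.min(0).round(3) if len(s) else'',s.max(0).round(3) if len(s) else '')
E
```

```text
[[-0.     1.    -0.001]
 [ 1.     0.     0.   ]
 [ 0.    -0.001 -1.   ]]
scene 932 x fit [-0.0392  0.5956] zmax [-0.1023  0.1512] z90 [-0.1034  0.1489]
 gate pts 151
   0.61 2 [ 0.619  -0.0404  0.1821] [ 0.619 -0.042  0.181] [ 0.619 -0.039  0.183]
   0.62 14 [ 0.6241 -0.037   0.1805] [ 0.621 -0.041  0.16 ] [ 0.63  -0.036  0.185]
   0.63 11 [ 0.633  -0.0371  0.1825] [ 0.631 -0.041  0.161] [ 0.639 -0.036  0.184]
   0.64 11 [ 0.6456 -0.0366  0.182 ] [ 0.641 -0.04   0.169] [ 0.647 -0.035  0.184]
   0.65 12 [ 0.6568 -0.0368  0.1823] [ 0.65  -0.043  0.18 ] [ 0.66  -0.03   0.185]
   0.66 43 [ 0.6669 -0.036   0.1816] [ 0.66  -0.046  0.132] [ 0.67  -0.028  0.185]
   0.67 58 [ 0.6724 -0.0374  0.1681] [ 0.67  -0.046  0.131] [ 0.677 -0.03   0.186]
up 263 [ 0.588 -0.193  0.1  ] [ 0.614 -0.151  0.18 ]
down 500 [0.565 0.18  0.1  ] [0.61  0.268 0.16 ]
side 597 x fit [-0.0453  0.5928] zmax [-0.1075  0.1555] z90 [-0.1024  0.1531]
 gate pts 330
   0.61 21 [ 0.6186 -0.0403  0.1745] [ 0.616 -0.044  0.16 ] [ 0.62  -0.034  0.186]
   0.62 48 [ 0.6249 -0.0413  0.1779] [ 0.62  -0.044  0.159] [ 0.63  -0.033  0.188]
   0.63 47 [ 0.635  -0.0407  0.1755] [ 0.63  -0.044  0.161] [ 0.64  -0.032  0.189]
   0.64 47 [ 0.6451 -0.0398  0.1773] [ 0.64  -0.043  0.159] [ 0.65  -0.032  0.187]
   0.65 77 [ 0.6567 -0.0405  0.1736] [ 0.65  -0.047  0.133] [ 0.66  -0.03   0.188]
   0.66 82 [ 0.6643 -0.0429  0.1732] [ 0.66  -0.048  0.13 ] [ 0.67  -0.026  0.189]
   0.67 8 [ 0.6706 -0.0408  0.1843] [ 0.67  -0.044  0.161] [ 0.672 -0.032  0.187]
up 396 [ 0.586 -0.193  0.1  ] [ 0.61  -0.15   0.182]
down 6 [0.581 0.187 0.107] [0.582 0.203 0.116]
```

servo_tool:
  series: "-3 2 0 6 1; -6 4 0 12 1; -9 6 0 18 1; -9.5 6.7 0 22 1; -9.5 6.7 0 22 1; -9.5 6.7 0 22 1"
  grip_force: 20

```text
time: 0.6
ee_pos: [0.4552, 0.067, 0.2485]
tool_rot: [[-0.373, 0.928, 0.001], [0.928, 0.373, -0.0], [-0.0, 0.0, -1.0]]
contact_force: [-0.8, -0.5, -0.3]
finger_gap: 0.0853
gripper_force: 0.0
```

```bash
python3 - <<'E'
from h import *
im,d,p=grab("wrist");w=cloud(d,p)
cv2.imwrite("pics/wrist1.png",im[...,::-1])
o=manip.get_obs();print(o["ee_pos"].round(4),np.degrees(np.arctan2(o["tool_rot"][1,1],o["tool_rot"][0,1])))
near=(abs(w[...,0]-.4545)<.06)&(abs(w[...,1]-.067)<.06)
for nm,lo,hi in (("top",.168,.182),("bridge",.122,.135)):
    m=near&(w[...,2]>lo)&(w[...,2]<hi);q=w[m]
    if len(q)<10:print(nm,len(q));continue
    print(nm,len(q),np.median(q,0).round(4),cv2.minAreaRect((q[:,:2]*1000).astype(np.float32)))
E
```

```text
[0.4557 0.0666 0.2483] 21.86500798927819
top 1164 [0.4547 0.0678 0.1738] ((455.0015869140625, 66.47102355957031), (15.940868377685547, 29.896406173706055), 22.129453659057617)
bridge 2952 [0.4506 0.0813 0.129 ] ((455.1104431152344, 66.15730285644531), (31.017568588256836, 84.04193878173828), 22.533933639526367)
```

servo_tool:
  series: "0 0 -3 0.4 1; 0 0 -6 0.4 1; 0 0 -8.5 0.4 1; 0 0 -9.4 0.4 1; 0 0 -9.4 0.4 1; 0 0 -9.4 0.4 0; 0 0 -9.4 0.4 0; 0 0 -9.4 0.4 0"

```text
time: 1.32
ee_pos: [0.4557, 0.0667, 0.1552]
tool_rot: [[-0.38, 0.925, 0.002], [0.925, 0.38, -0.0], [-0.001, 0.002, -1.0]]
contact_force: [-0.0, -0.4, -0.6]
finger_gap: 0.0515
gripper_force: 0.0
```

servo_tool:
  series: "0 0 0 0 0; 0 0 0 0 0; 0 0 0 0 0; 0 0 0.5 0 0; 0 0 1.5 0 0; 0 0 3 0 0; 0 0 4 0 0; 0 0 4 0 0"

```text
time: 1.98
ee_pos: [0.4556, 0.067, 0.196]
tool_rot: [[-0.381, 0.925, 0.003], [0.925, 0.381, -0.0], [-0.001, 0.003, -1.0]]
contact_force: [0.1, 0.6, -4.1]
finger_gap: 0.0158
gripper_force: 25.1
```

servo_tool:
  series: "0 0 1.5 0 0; 0 0 3.5 0 0; 0 -1 5 -2 0; 1 -3 5.4 -6 0; 2 -5 5.4 -10 0; 3 -7 5.4 -14 0; 4 -9 5.4 -18 0; 4.5 -11 5.4 -20 0"

```text
time: 2.65
ee_pos: [0.5005, -0.044, 0.2474]
tool_rot: [[-0.038, 0.999, -0.001], [0.999, 0.038, 0.001], [0.001, -0.001, -1.0]]
contact_force: [-0.2, -0.8, -4.4]
finger_gap: 0.0156
gripper_force: 25.1
```

servo_tool:
  series: "0.5 -2 0 0 0; 0.5 -3.2 0 0 0; 0.5 -3.8 0 0 0; 0.5 -4 0 0 0; 0.5 -4 0 0 0; 0.5 -4 0 0 0"

```text
time: 3.15
ee_pos: [0.5047, -0.0822, 0.2483]
tool_rot: [[-0.043, 0.999, -0.0], [0.999, 0.043, 0.0], [0.0, -0.0, -1.0]]
contact_force: [-0.8, -0.7, -4.9]
finger_gap: 0.0157
gripper_force: 25.1
```

```bash
python3 - <<'E'
from h import *
o=manip.get_obs();print(o["time"],o["ee_pos"].round(4),o["contact_force"].round(1),np.degrees(np.arctan2(o["tool_rot"][1,1],o["tool_rot"][0,1])))
for n in ("scene","side"):
    im,d,p=grab(n);np.savez(n+"2.npz",im=im,d=d,w=cloud(d,p))
S=np.load("scene2.npz")["im"];D=np.load("side2.npz")["im"]
a=cv2.resize(S[150:290,150:300],(440,410),interpolation=cv2.INTER_CUBIC);b=cv2.resize(D[150:350,220:390],(350,410),interpolation=cv2.INTER_CUBIC)
cv2.imwrite("pics/pre.png",np.hstack([a,b])[...,::-1])
E
```

```text
3.15 [ 0.5047 -0.0822  0.2483] [-0.8 -0.7 -4.9] 2.4382384462100246
```

View pics/pre.png

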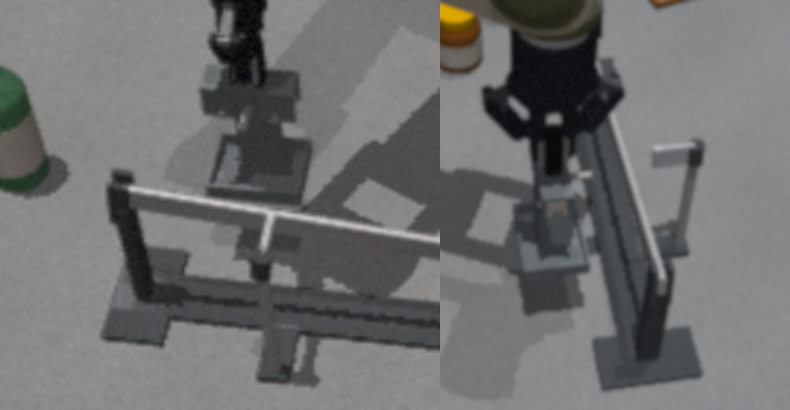

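The hanger is held level and clear of the rail, with the clamp at (122,190) and the gate arm at (268,235) in the crop. Next I move it in sideways.

servo_tool:
  series: "1.5 0 0 0 0; 3.5 0 0 0 0; 5.5 0 0 0 0; 7.5 0 0 0 0; 8.8 0 0 0 0; 9.3 0 0 0 0; 9.3 0 0 0 0; 9.3 0 0 0 0"

```text
time: 3.92
ee_pos: [0.5974, -0.0826, 0.2482]
tool_rot: [[-0.042, 0.999, -0.001], [0.999, 0.042, 0.0], [0.0, -0.001, -1.0]]
contact_force: [0.1, 0.8, -3.7]
finger_gap: 0.0156
gripper_force: 25.1
```

```bash
python3 - <<'E'
from h import *
o=manip.get_obs();print(o["time"],o["ee_pos"].round(4),o["contact_force"].round(1))
im,d,p=grab("side");w=cloud(d,p).reshape(-1,3)
x,y,z=w.T
# handle+bridge extent
m=(abs(x-.598)<.03)&(abs(y+.083)<.06)&(z>.215)&(z<.228);q=w[m];print("bridge",len(q),q.min(0).round(4),q.max(0).round(4))
im2,d2,p2=grab("scene")
w2=cloud(d2,p2).reshape(-1,3);m=(abs(w2[:,0]-.598)<.03)&(abs(w2[:,1]+.083)<.06)&(w2[:,2]>.215)&(w2[:,2]<.228);q=w2[m];print("bridge",len(q),q.min(0).round(4),q.max(0).round(4))
for ww in (w,w2):
  for ya,yb in ((-.165,-.14),(-.03,0.03)):
    m=(abs(ww[:,0]-.597)<.012)&(ww[:,1]>ya)&(ww[:,1]<yb)&(abs(ww[:,2]-(.154-.105*ww[:,1]))<.012);q=ww[m]
    if len(q)>5: print(ya,len(q),np.median(q[:,0]).round(4),q.min(0).round(4),q.max(0).round(4))
a=cv2.resize(im2[150:290,150:300],(440,410),interpolation=cv2.INTER_CUBIC);b=cv2.resize(im[150:350,220:390],(350,410),interpolation=cv2.INTER_CUBIC)
cv2.imwrite("pics/over.png",np.hstack([a,b])[...,::-1])
E
```

```text
3.9167 [ 0.5974 -0.0826  0.2482] [ 0.1  0.8 -3.7]
bridge 273 [ 0.5795 -0.1262  0.2157] [ 0.6134 -0.043   0.2279]
bridge 279 [ 0.5807 -0.1264  0.215 ] [ 0.6188 -0.0411  0.2271]
-0.165 41 0.5965 [ 0.593  -0.1649  0.1597] [ 0.601  -0.1409  0.1702]
-0.03 20 0.5881 [ 0.5871 -0.0111  0.14  ] [0.5927 0.0253 0.1527]
-0.165 32 0.6013 [ 0.5962 -0.1635  0.1581] [ 0.6057 -0.1405  0.1681]
-0.03 81 0.5959 [ 0.5877 -0.0285  0.1399] [0.6    0.0295 0.1535]
```

View pics/over.png

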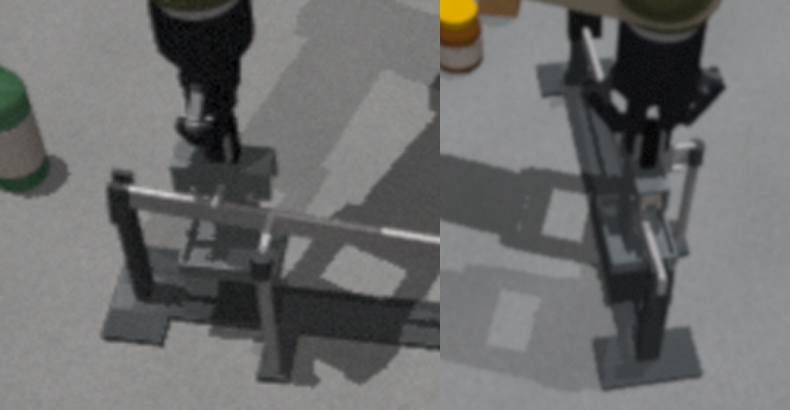

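Rail now passes through the hanger's open side at crop (220,205), with the wheels above it. Lowering.

servo_tool:
  series: "0 0 -0.4 0 0; 0.05 0 -0.8 0 0; 0.05 0 -1.1 0 0; 0.05 0 -1.3 0 0; 0.05 0 -1.4 0 0; 0.05 0 -1.4 0 0; 0.05 0 -1.4 0 0"

```text
time: 4.6
ee_pos: [0.5985, -0.083, 0.2343]
tool_rot: [[-0.042, 0.999, 0.0], [0.999, 0.042, -0.0], [-0.0, 0.0, -1.0]]
contact_force: [-0.2, 0.3, -4.3]
finger_gap: 0.0155
gripper_force: 25.1
```

servo_tool:
  series: "0 0 -0.05 0 0; 0 0 -0.1 0 0; 0 0 -0.15 0 0; 0 0 -0.15 0 0"

```text
time: 4.93
ee_pos: [0.5985, -0.083, 0.2327]
tool_rot: [[-0.042, 0.999, -0.0], [0.999, 0.042, 0.0], [0.0, -0.0, -1.0]]
contact_force: [-0.2, 0.1, -3.5]
finger_gap: 0.0158
gripper_force: 25.1
```

servo_tool:
  series: "0 0 -0.05 0 0; 0 0 -0.1 0 0; 0 0 -0.1 0 0"

```text
time: 5.18
ee_pos: [0.5985, -0.083, 0.2317]
tool_rot: [[-0.042, 0.999, -0.0], [0.999, 0.042, 0.0], [0.0, -0.0, -1.0]]
contact_force: [0.6, -0.1, -3.6]
finger_gap: 0.016
gripper_force: 25.1
```

servo_tool:
  series: "0 0 -0.05 0 0; 0 0 -0.1 0 0; 0 0 -0.1 0 0"

```text
time: 5.43
ee_pos: [0.5984, -0.083, 0.2307]
tool_rot: [[-0.042, 0.999, -0.0], [0.999, 0.042, 0.0], [0.0, -0.0, -1.0]]
contact_force: [0.5, -0.0, -4.1]
finger_gap: 0.0159
gripper_force: 25.1
```

servo_tool:
  series: "0 0 -0.05 0 0; 0 0 -0.1 0 0; 0 0 -0.1 0 0"

```text
time: 5.68
ee_pos: [0.5985, -0.083, 0.2297]
tool_rot: [[-0.042, 0.999, -0.0], [0.999, 0.042, 0.0], [0.0, -0.0, -1.0]]
contact_force: [0.1, -0.6, -4.2]
finger_gap: 0.0156
gripper_force: 25.1
```

servo_tool:
  series: "0 0 -0.05 0 0; 0 0 -0.1 0 0; 0 0 -0.1 0 0"

```text
time: 5.93
ee_pos: [0.5984, -0.083, 0.2287]
tool_rot: [[-0.042, 0.999, -0.0], [0.999, 0.042, 0.0], [0.0, -0.0, -1.0]]
contact_force: [0.1, 0.6, -4.9]
finger_gap: 0.0157
gripper_force: 25.1
```

servo_tool:
  series: "0 0 -0.05 0 0; 0 0 -0.1 0 0; 0 0 -0.1 0 0"

```text
time: 6.18
ee_pos: [0.5984, -0.083, 0.2277]
tool_rot: [[-0.042, 0.999, -0.0], [0.999, 0.042, 0.0], [0.0, -0.0, -1.0]]
contact_force: [-0.5, 0.5, -4.3]
finger_gap: 0.0159
gripper_force: 25.1
```

servo_tool:
  series: "0 0 -0.05 0 0; 0 0 -0.1 0 0; 0 0 -0.1 0 0"

```text
time: 6.43
ee_pos: [0.5985, -0.083, 0.2267]
tool_rot: [[-0.042, 0.999, -0.0], [0.999, 0.042, 0.0], [0.0, -0.0, -1.0]]
contact_force: [-1.2, 0.9, -4.3]
finger_gap: 0.016
gripper_force: 25.1
```

servo_tool:
  series: "0 0 -0.05 0 0; 0 0 -0.1 0 0; 0 0 -0.1 0 0"

```text
time: 6.68
ee_pos: [0.5985, -0.083, 0.2263]
tool_rot: [[-0.042, 0.999, 0.001], [0.999, 0.042, -0.0], [-0.0, 0.001, -1.0]]
contact_force: [-1.0, 1.3, 0.3]
finger_gap: 0.0159
gripper_force: 25.8
```

servo_tool:
  series: "0 0 -0.03 0 0; 0 0 -0.03 0 0; 0 0 -0.03 0 0"

```text
time: 6.93
ee_pos: [0.5985, -0.083, 0.2262]
tool_rot: [[-0.042, 0.999, 0.001], [0.999, 0.042, -0.0], [-0.0, 0.001, -1.0]]
contact_force: [-2.2, 0.9, 4.7]
finger_gap: 0.0157
gripper_force: 26.3
```

servo_tool:
  series: "0 0 -0.03 0 0; 0 0 -0.03 0 0; 0 0 -0.03 0 0"

```text
time: 7.18
ee_pos: [0.5986, -0.083, 0.226]
tool_rot: [[-0.042, 0.999, 0.001], [0.999, 0.042, -0.0], [-0.001, 0.001, -1.0]]
contact_force: [-2.5, 0.5, 5.9]
finger_gap: 0.0156
gripper_force: 26.6
```

Contact is at TCP z ≈ 0.2265. The grip friction is holding the hanger level against the 6° slope, and pressing harder would risk the 15 N limit. Instead I'll bring the pin up to the gate, which stops it rolling, and ease the grip there so both wheels settle. Then I'll regrip.

servo_tool:
  series: "0 0 0.2 0 0; -0.1 0 0.2 0 0; -0.15 1 0.1 0 0; -0.2 2 0 0 0; -0.23 2.8 -0.09 0 0; -0.23 3.2 -0.14 0 0; -0.23 3.2 -0.14 0 0; -0.23 3.2 -0.14 0 0"

```text
time: 7.85
ee_pos: [0.5962, -0.0506, 0.2237]
tool_rot: [[-0.043, 0.999, -0.0], [0.999, 0.043, -0.0], [-0.0, -0.0, -1.0]]
contact_force: [-0.3, -0.6, -3.6]
finger_gap: 0.0158
gripper_force: 25.1
```

```bash
cat > g.py <<'E'
from h import *
def look(tag=None):
    o=manip.get_obs();print(o["time"],o["ee_pos"].round(4),o["contact_force"].round(1),o["gripper_force"],o["finger_gap"])
    cy=o["ee_pos"][1]; r=[]
    for n in ("side","scene"):
        im,d,p=grab(n);w=cloud(d,p).reshape(-1,3);r.append(im)
        x,y,z=w.T
        m=(abs(x-.597)<.05)&(abs(y-cy)<.09)&(z<.212)&(z>.18);q=w[m]
        # bridge top: max z per y bin outside fingers
        m=(abs(x-.597)<.018)&(abs(y-cy)>.022)&(abs(y-cy)<.055)&(z<.225)&(z>.185);q=w[m]
        for s,nm in ((-1,"up"),(1,"down")):
            k=q[(q[:,1]-cy)*s>0]
            if len(k)>8:print(n,nm,len(k),"yext",(k[:,1].min() if s<0 else k[:,1].max()).round(4),"ztop",np.percentile(k[:,2],[80,95]).round(4),"x",k[:,0].min().round(4),k[:,0].max().round(4))
        g=w[(x>.617)&(x<.66)&(abs(y+.03)<.06)&(z>.155)&(z<.192)]
        if len(g)>8: print(n,"arm",len(g),np.polyfit(g[:,0],g[:,1],1).round(3),g.min(0).round(3))
    if tag:
        a=cv2.resize(r[1][150:290,170:320],(440,410),interpolation=cv2.INTER_CUBIC);b=cv2.resize(r[0][130:330,220:390],(350,410),interpolation=cv2.INTER_CUBIC)
        cv2.imwrite(f"pics/{tag}.png",np.hstack([a,b])[...,::-1])
E
python3 -c "from g import *;look()"
```

```text
7.85 [ 0.5962 -0.0506  0.2237] [-0.3 -0.6 -3.6] 25.07805973291397 0.01577642181770613
side up 158 yext -0.0947 ztop [0.2001 0.2012] x 0.5808 0.6124
side arm 208 [ 0.1   -0.106] [ 0.617 -0.053  0.157]
scene up 93 yext -0.0939 ztop [0.197 0.198] x 0.5813 0.6149
scene down 97 yext -0.0097 ztop [0.1972 0.1983] x 0.5792 0.6138
scene arm 75 [ 0.221 -0.183] [ 0.618 -0.055  0.157]
```

servo_tool:
  series: "0 0 -0.05 0 0; 0 0 -0.05 0 0.24; 0 0 -0.05 0 0.3; 0 0 -0.05 0 0.3; 0 0 -0.05 0 0.3; 0 0 -0.05 0 0.3; 0 0 -0.05 0 0.3; 0 0 -0.05 0 0.3"

```text
time: 8.62
ee_pos: [0.5962, -0.051, 0.2234]
tool_rot: [[-0.042, 0.999, 0.0], [0.999, 0.042, -0.0], [-0.0, 0.0, -1.0]]
contact_force: [-0.1, 0.5, 0.8]
finger_gap: 0.0257
gripper_force: 0.0
```

```bash
python3 -c "from g import *;look('rel')"
```

```text
8.6167 [ 0.5962 -0.051   0.2234] [-0.1  0.5  0.8] 0.0 0.02573625092196231
side up 112 yext -0.0893 ztop [0.2002 0.2011] x 0.5791 0.611
side arm 206 [ 0.096 -0.103] [ 0.617 -0.052  0.155]
scene up 52 yext -0.0873 ztop [0.1966 0.1982] x 0.5874 0.6143
scene down 118 yext -0.0039 ztop [0.191  0.1965] x 0.5818 0.6144
scene arm 72 [ 0.162 -0.144] [ 0.618 -0.051  0.156]
```

View pics/rel.png

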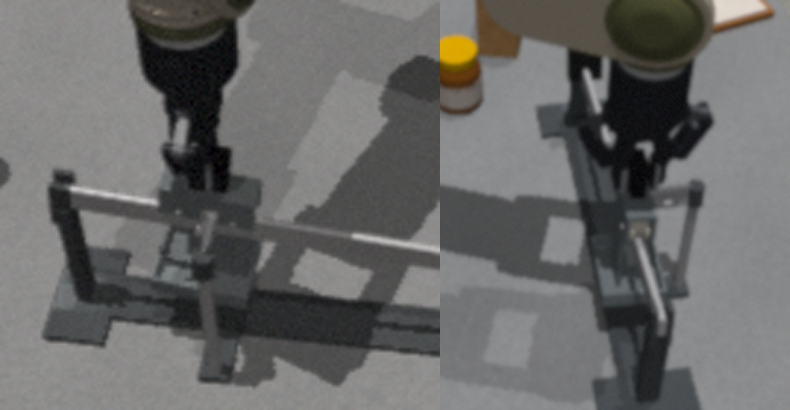

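It sits tilted on both wheels, with the pin at the gate (crop (205,225)). I'll regrip at the handle centre.

servo_tool:
  series: "0 0.4 -0.15 0 0.3; 0 0.7 -0.3 0 0.3; 0 0.7 -0.3 0 0.3; 0 0.7 -0.3 0 0; 0 0.7 -0.3 0 0; 0 0.7 -0.3 0 0; 0 0.7 -0.3 0 0; 0 0.7 -0.3 0 0"
  grip_force: 20

```text
time: 9.38
ee_pos: [0.5962, -0.0441, 0.2204]
tool_rot: [[-0.042, 0.999, 0.0], [0.999, 0.042, -0.0], [-0.0, 0.0, -1.0]]
contact_force: [-0.3, -1.1, 0.6]
finger_gap: 0.0158
gripper_force: 19.8
```

```bash
python3 -c "from g import *;look()"
```

```text
9.3833 [ 0.5962 -0.0441  0.2204] [-0.3 -1.1  0.6] 19.797466099262238 0.015777288880173705
side up 155 yext -0.0901 ztop [0.2003 0.2019] x 0.5805 0.6126
side arm 210 [ 0.063 -0.081] [ 0.617 -0.052  0.156]
scene up 91 yext -0.0888 ztop [0.1973 0.1989] x 0.5827 0.615
scene down 73 yext -0.0051 ztop [0.1904 0.1918] x 0.5817 0.6135
scene arm 77 [ 0.173 -0.151] [ 0.617 -0.069  0.157]
```

Gripped in the tilted, seated pose and pressing about 4–5 N. I'll firm up the grip so the gate can't pitch the hanger, then push slowly along the slope.

servo_tool:
  series: "0 0 0 0 0; 0 0 0 0 0; 0 0 0 0 0; -0.01 0.25 -0.03 0 0; -0.02 0.5 -0.05 0 0; -0.02 0.5 -0.05 0 0"
  grip_force: 60

```text
time: 9.98
ee_pos: [0.596, -0.0388, 0.2199]
tool_rot: [[-0.042, 0.999, 0.0], [0.999, 0.042, -0.0], [-0.001, 0.0, -1.0]]
contact_force: [0.3, -3.1, 1.1]
finger_gap: 0.0151
gripper_force: 61.8
```

servo_tool:
  series: "-0.01 0.25 -0.03 0 0; -0.02 0.5 -0.05 0 0; -0.03 0.75 -0.08 0 0; -0.04 1 -0.1 0 0; -0.04 1 -0.1 0 0"

```text
time: 10.4
ee_pos: [0.5956, -0.0289, 0.2189]
tool_rot: [[-0.042, 0.999, 0.0], [0.999, 0.042, -0.0], [-0.001, 0.0, -1.0]]
contact_force: [0.2, -4.2, 1.4]
finger_gap: 0.0151
gripper_force: 61.9
```

servo_tool:
  series: "-0.01 0.25 -0.03 0 0; -0.02 0.5 -0.05 0 0; -0.03 0.75 -0.08 0 0; -0.04 1 -0.1 0 0; -0.04 1 -0.1 0 0; -0.04 1 -0.1 0 0"

```text
time: 10.9
ee_pos: [0.595, -0.0188, 0.2178]
tool_rot: [[-0.042, 0.999, -0.001], [0.999, 0.042, 0.0], [0.0, -0.001, -1.0]]
contact_force: [-1.4, -2.5, 1.7]
finger_gap: 0.0152
gripper_force: 61.8
```

```bash
python3 -c "from g import *;look()"
```

```text
10.9 [ 0.595  -0.0188  0.2178] [-1.4 -2.5  1.7] 61.83468818664551 0.015187809432835465
side up 142 yext -0.0642 ztop [0.1972 0.1986] x 0.5794 0.6114
side arm 221 [-0.662  0.399] [ 0.617 -0.046  0.156]
scene up 92 yext -0.0632 ztop [0.1945 0.1958] x 0.5804 0.6136
scene down 55 yext 0.0202 ztop [0.188  0.1898] x 0.5792 0.6104
scene arm 117 [-0.409  0.242] [ 0.618 -0.042  0.155]
```

servo_tool:
  series: "-0.01 0.2 -0.02 0 0; -0.02 0.4 -0.04 0 0; -0.02 0.4 -0.04 0 0; -0.02 0.4 -0.04 0 0; -0.02 0.4 -0.04 0 0; -0.02 0.4 -0.04 0 0"

```text
time: 11.5
ee_pos: [0.5948, -0.0148, 0.2173]
tool_rot: [[-0.042, 0.999, -0.001], [0.999, 0.042, 0.0], [0.0, -0.0, -1.0]]
contact_force: [-2.5, -2.3, 2.2]
finger_gap: 0.0152
gripper_force: 61.8
```

```bash
python3 -c "from g import *;look()"
```

```text
11.5 [ 0.5948 -0.0148  0.2173] [-2.5 -2.3  2.2] 61.815959215164185 0.015206597096821426
side up 139 yext -0.0603 ztop [0.1974 0.1987] x 0.5795 0.6107
side arm 216 [-0.8   0.49] [ 0.618 -0.047  0.157]
scene up 94 yext -0.0595 ztop [0.1938 0.1951] x 0.5814 0.6149
scene down 50 yext 0.0236 ztop [0.1873 0.1884] x 0.5792 0.6126
scene arm 124 [-0.576  0.352] [ 0.62  -0.045  0.155]
```

servo_tool:
  series: "-0.01 0.2 -0.02 0 0; -0.02 0.4 -0.05 0 0; -0.03 0.6 -0.07 0 0; -0.03 0.8 -0.09 0 0; -0.03 0.8 -0.09 0 0"

```text
time: 12.02
ee_pos: [0.5955, -0.0085, 0.2168]
tool_rot: [[-0.041, 0.999, 0.002], [0.999, 0.041, -0.003], [-0.003, 0.002, -1.0]]
contact_force: [0.7, -8.5, 2.0]
finger_gap: 0.0155
gripper_force: 61.9
```

servo_tool:
  series: "-0.01 0.2 -0.03 0 0; -0.02 0.4 -0.05 0 0; -0.03 0.6 -0.07 0 0; -0.04 0.8 -0.1 0 0; -0.04 0.8 -0.1 0 0"

```text
time: 12.43
ee_pos: [0.5943, 0.0018, 0.2156]
tool_rot: [[-0.043, 0.999, 0.0], [0.999, 0.043, 0.001], [0.001, 0.0, -1.0]]
contact_force: [-2.2, 0.2, 1.9]
finger_gap: 0.0155
gripper_force: 62.0
```

```bash
python3 -c "from g import *;look()"
```

```text
12.4333 [0.5943 0.0018 0.2156] [-2.2  0.2  1.9] 61.97886943817139 0.015481600813751042
side up 126 yext -0.0433 ztop [0.1954 0.1962] x 0.579 0.6099
side arm 217 [-1.213  0.763] [ 0.618 -0.047  0.158]
scene up 91 yext -0.042 ztop [0.1924 0.1942] x 0.5815 0.6131
scene down 24 yext 0.0404 ztop [0.1864 0.1884] x 0.5796 0.6091
scene arm 125 [-0.874  0.551] [ 0.619 -0.043  0.155]
```

servo_tool:
  series: "-0.01 0.2 -0.03 0 0; -0.02 0.4 -0.05 0 0; -0.03 0.6 -0.07 0 0; -0.03 0.8 -0.09 0 0; -0.03 0.8 -0.09 0 0"

```text
time: 12.95
ee_pos: [0.5939, 0.0096, 0.2147]
tool_rot: [[-0.042, 0.999, 0.0], [0.999, 0.042, 0.001], [0.001, 0.0, -1.0]]
contact_force: [-1.6, 1.8, 4.4]
finger_gap: 0.0153
gripper_force: 62.2
```

```bash
python3 -c "from g import *;look('thru')"
```

```text
12.95 [0.5939 0.0096 0.2147] [-1.6  1.8  4.4] 62.15789437294006 0.015278217728350972
side up 122 yext -0.0362 ztop [0.1943 0.1955] x 0.5791 0.6099
side arm 243 [-0.385  0.211] [ 0.617 -0.046  0.156]
scene up 92 yext -0.0338 ztop [0.1913 0.1928] x 0.5798 0.6137
scene down 12 yext 0.0469 ztop [0.186  0.1867] x 0.5805 0.6086
scene arm 73 [-0.724  0.437] [ 0.618 -0.045  0.16 ]
```

View pics/thru.png

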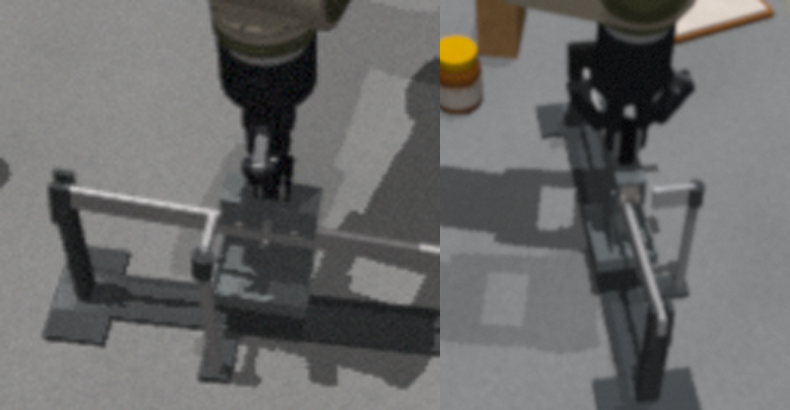

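The gate is shut again behind the hanger (arm square at crop (207,235)) and the seat is at y ≈ −37 mm. I'll ease the press and let go.

servo_tool:
  series: "-0.05 0 0.04 0 0; -0.05 0 0.04 0 0; -0.05 0 0.04 0 0.5; -0.05 0 0.04 0 0.5; -0.05 0 0.04 0 0.5; -0.05 0 0.04 0 0.5; -0.05 0 0.04 0 0.5; -0.05 0 0.04 0 0.5"
  grip_force: 20

```text
time: 13.72
ee_pos: [0.5934, 0.009, 0.215]
tool_rot: [[-0.042, 0.999, -0.0], [0.999, 0.042, -0.0], [-0.0, -0.0, -1.0]]
contact_force: [-1.0, 0.1, -0.3]
finger_gap: 0.0429
gripper_force: 0.0
```

servo_tool:
  series: "0 0 0 0 0.5; 0 0 0 0 0.5; 0 0 0 0 0.5; 0 0 0 0 0.5; 0 0 1 0 0.5; 0 0 3 0 0.5; 0 0 6 0 0.5; 0 0 8 0 0.5"

```text
time: 14.38
ee_pos: [0.5936, 0.009, 0.2982]
tool_rot: [[-0.042, 0.999, 0.003], [0.999, 0.042, -0.001], [-0.001, 0.003, -1.0]]
contact_force: [0.9, -0.1, 1.0]
finger_gap: 0.0425
gripper_force: 0.0
```

servo_tool:
  series: "-2 0 0 0 0.5; -5 0 0 0 0.5; -8 0 0 0 0.5; -10 0 0 0 0.5; -10 0 0 0 0.5; -10 0 0 0 0.5; -10 0 0 0 0.5; -10 0 0 0 0.5"

```text
time: 15.05
ee_pos: [0.4943, 0.0089, 0.2951]
tool_rot: [[-0.042, 0.999, 0.0], [0.999, 0.042, -0.0], [-0.0, 0.0, -1.0]]
contact_force: [-0.2, 0.1, -0.5]
finger_gap: 0.0427
gripper_force: 0.0
```

```bash
python3 - <<'E'
from h import *
r=[]
for n in ("scene","side"):
    im,d,p=grab(n);r.append(im);w=cloud(d,p).reshape(-1,3);x,y,z=w.T
    m=(abs(x-.587)<.03)&(y>.0)&(y<.225)&(z>.165)&(z<.24);q=w[m]
    print(n,len(q),q.min(0).round(4) if len(q) else '',q.max(0).round(4) if len(q) else '')
a=cv2.resize(r[0][150:290,170:380],(480,320),interpolation=cv2.INTER_CUBIC);b=cv2.resize(r[1][100:300,220:390],(272,320),interpolation=cv2.INTER_CUBIC)
cv2.imwrite("pics/end.png",np.hstack([a,b])[...,::-1])
o=manip.get_obs();print(o["time"],o["ee_pos"].round(3),o["contact_force"].round(1))
E
```

```text
scene 502 [0.5707 0.1054 0.1651] [0.6101 0.1889 0.2202]
side 345 [0.5713 0.1074 0.1658] [0.605  0.1849 0.2238]
15.15 [0.494 0.009 0.295] [ 0.4  0.6 -0.5]
```

View pics/end.png

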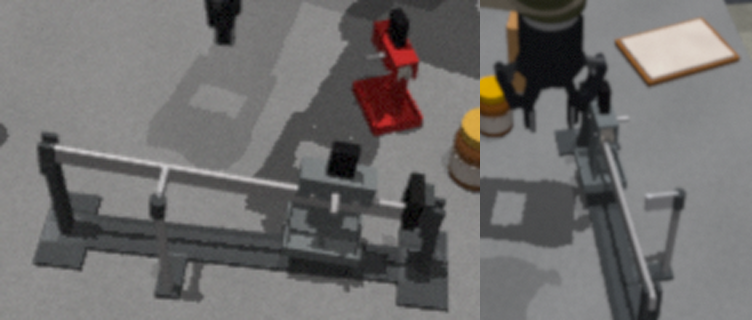

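It is 4 cm short of the stop and may still be rolling, so I'll wait a moment and measure again.

servo_tool:
  series: "0 0 0 0 0.5; 0 0 0 0 0.5; 0 0 0 0 0.5; 0 0 0 0 0.5; 0 0 0 0 0.5; 0 0 0 0 0.5; 0 0 0 0 0.5; 0 0 0 0 0.5"

```text
time: 15.82
ee_pos: [0.4935, 0.009, 0.295]
tool_rot: [[-0.042, 0.999, 0.0], [0.999, 0.042, -0.0], [-0.0, 0.0, -1.0]]
contact_force: [-0.4, 0.1, -0.3]
finger_gap: 0.0428
gripper_force: 0.0
```

```bash
python3 - <<'E'
from h import *
for n in ("scene","side","scene"):
    im,d,p=grab(n);w=cloud(d,p).reshape(-1,3);x,y,z=w.T
    m=(abs(x-.587)<.03)&(y>.0)&(y<.26)&(z>.165)&(z<.24);q=w[m]
    h=q[q[:,2]>.19]
    print(n,len(q),q.min(0).round(4),q.max(0).round(4),"handle",h[:,:2].min(0).round(4),h[:,:2].max(0).round(4))
E
```

```text
scene 435 [0.5734 0.1428 0.1651] [0.6086 0.2257 0.2178] handle [0.5788 0.1724] [0.6003 0.2035]
side 222 [0.5714 0.142  0.1651] [0.6045 0.1953 0.2181] handle [0.5805 0.1714] [0.596  0.1876]
scene 438 [0.5724 0.1427 0.1651] [0.6072 0.2257 0.2172] handle [0.5812 0.1724] [0.6002 0.2035]
```

servo_tool:
  series: "0 0 0 0 0.5; 0 0 0 0 0.5; 0 0 0 0 0.5; 0 0 0 0 0.5; 0 0 0 0 0.5; 0 0 0 0 0.5; 0 0 0 0 0.5; 0 0 0 0 0.5"

```text
time: 16.63
ee_pos: [0.4935, 0.009, 0.295]
tool_rot: [[-0.042, 0.999, -0.0], [0.999, 0.042, -0.0], [-0.0, -0.0, -1.0]]
contact_force: [0.2, 0.5, -0.7]
finger_gap: 0.0425
gripper_force: 0.0
```

```bash
python3 -c "
from rig import sign_off
print(sign_off())"
```

```text
the job is handed in; nothing more can be done
None
```

The job is handed in (no verdict was returned): the hanger went through the gate, was let go beyond it and rolled to rest at the end stop (seat about y = 141 mm) with the gate shut behind it; I had let go of it for under a second at the gate to settle both wheels, then regripped.

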